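Swing the inspection lens over the petri dish and clamp it

TASK

With a fingertip, gently push the arm of the inspection stand round until its lens is centred over the petri dish and leave it there at rest. Then push the clamp lever on top of the column clockwise (seen from above) all the way home, with the lens still over the dish. Do not disturb the dish, the beaker, the small bottle, the tape or the forceps.

Things in the scene. Friction and masses are not known exactly. Their poses are not given: they have to be found in the camera images.
- stand: grey stand, fixed, yaw within 0.25 rad. Origin: worktop level on the column's axis; z up, -x = its front (toward the robot), +y = its left. Foot 100 mm wide; 3 spokes end in round pads (84 mm wide, tops at z 6 mm) 200 mm from the axis, straight ahead and 0.75 rad left and right. On them, in any order, stand petri dish, beaker and small bottle, each up to 7 mm off centre.
- lens_arm (a joint): arm's angle about the column (rad): 0 = points to the stand's front, + = to its left; lens at 200 mm x (-cos, +sin) in the stand's frame; stops at +-1.25. Round bar 14 mm thick, axis 150 mm above the worktop, can be pushed 25 to 130 mm from the column's axis, then a 19 mm sleeve and the lens. Friction 0.14 N m, no spring: stays where left. Over 35 N counts as wrenching.
- lens_center (a point): centre of the round lens at the end of the arm, 150 mm above the worktop; black ring 101 mm outside, 75 mm inside diameter, 13 mm thick.
- clamp_lever (a joint): lever's angle about the column (rad): 0 = points to the stand's left (+y), grows clockwise from above; stop at 1.5 (points back, +x). Starts loose at 0 to 0.25, locked above 1.2. Friction 0.06 N m, stays where left, does not brake the arm. Bar 12 mm thick, axis at z 200 mm, pushable 16 to 75 mm from the column's axis; hub 26 mm wide, top at z 209 mm. Over 35 N counts as wrenching.
- lever_tip (a point): centre of the 18 mm ball at the end of the clamp lever, 68 mm from the column's axis, 200 mm above the worktop.
- petri_dish: round shallow clear petri dish, 61 mm across, 15 mm high, loose on one of the pads; origin at the centre of its underside.
- beaker: small beaker, 47 mm across, 48 mm high, loose on one of the pads; origin at the centre of its underside.
- stain_bottle: small capped bottle, 36 mm across, 74 mm high, loose on one of the pads; origin at the centre of its underside.
- tape_roll: roll of white tape lying right of the column, 70 mm across, 12 mm high, loose; origin at the centre of its underside.
- forceps: forceps lying left of the column, 123 mm long, 9 mm high, loose; origin at the centre of its underside.

How it is judged (in metres and radians):
On the way:
1. the lens stands still over the petri dish (centres within 14 mm from above) while the clamp lever is still loose (below 0.5 rad) (horizontal distance between lens_center and petri_dish below 0.014 m and value of joint clamp_lever below 0.5 rad and velocity of joint lens_arm between -0.06 and 0.06 rad/s), for 0.2 s.
At the end, for the whole second after the job is handed in: The lens centre is within 14 mm of the petri dish's centre seen from above, the clamp lever is beyond 1.2 rad, and both are at rest (horizontal distance between lens_center and petri_dish below 0.014 m and value of joint clamp_lever above 1.2 rad and velocity of joint lens_arm between -0.05 and 0.05 rad/s and velocity of joint clamp_lever between -0.05 and 0.05 rad/s); the robot touches nothing.
It fails at once if the dish, the beaker, the small bottle, the tape or the forceps is moved or lifted more than 15 mm (distance of any of petri_dish, beaker, stain_bottle, tape_roll, forceps from where it was at the start of the episode above 0.015 m).
It fails at once if the arm or the lever is pushed or squeezed with more than 35 N (contact force between any of lens_arm, clamp_lever and the fingers above 35 N).
It also fails if it takes over 64 s, if anything falls off the work surface, if the arm or the gripper's body presses on something with over 40 N, if the wrist force passes 120 N, or if a joint passes its speed limit or range.

ROBOT

A 6-joint arm with a two-finger parallel gripper is mounted at the origin on a cart in front of the work surface, level with it; the furniture and walls round the work are solid. World frame = base frame: x ahead of the robot, y to its left, z up, the work surface at z = 0. Lengths are in mm, angles in degrees, forces in N, time in s.
With the tool pointing down it reaches from about 300 to 850 mm from the base axis. Payload 4.2 kg.
Tool frame: the origin (TCP) lies midway between the tips of the shut fingers; the grasp point (between the pads) lies 19 mm behind it; z points along the fingers, y is the line along which they close (so a half turn about z gives the same grasp; the last joint's range is limited). The gripper opens to 91 mm and grips with 3 to 60 N. Pads are 32 mm wide; open, the fingers measure 118 mm over their backs; the gripper's body (76 mm by 178 mm) begins 60 mm behind the grasp point.
Start: joints at [-1.146, 18.312, 89.639, -0, 72.044, -1.146], TCP at [575.019, 0, 183.876] pointing down, gripper open.
Joint ranges: [-177.97, 177.97], [-48.28, 115.42], [12.27, 149.76], [-77.06, 257.06], [2.81, 150.46], [-146.56, 146.56]. Speed limits (degrees/s): [147.25, 147.25, 180, 180, 180, 180].

INTERFACE

Orientations are given as [roll, pitch, yaw] about the fixed x, y, z axes, in that order (R = Rz(yaw) Ry(pitch) Rx(roll)).
In Python, from workcell import env gives the robot as it stands.
- The arm moves only by the shell command python3 -m jog 'ROWS' [FORCE]. ROWS is a JSON object of lists of equal length, an entry for each row: "jaw": the finger opening in mm, from 0 to 91.2; "slide": the shift along the tool's x, y, z in units of 30 mm (1.0 is 30 mm), a list of three; "spin": the turn about the tool's z in units of 8 degrees (1.0 is 8 degrees). In form: {"jaw": [jaw, ...], "slide": [[dx, dy, dz], ...], "spin": [spin, ...]}. A call has 1 to 10 rows; each row shifts and turns the commanded pose from where the row before left it, along the tool's axes as they then stand; what a row does not reach is not made up. A row lasts 1/10 s, in which the tool goes at most 50 mm and 8.59 degrees, less where a joint would pass 70% of its speed; a pose out of reach is approached as far as the arm can. A call is refused whole if a number of a shift passes 1 or a number of a turn 1, either way. A call with a gripper value outside its range is refused whole. The fingers move at their own pace and stop on an object; FORCE is the grip in N (left out, the last holds). Time passes only in rows, so rows that do not move let the fingers close. It gives the time, the measured TCP pose, the force, the opening and the grip force at its end, in the units of the state.
- env.state(): the state, without advancing time (a new reading comes with each control period).
- env.grab_frame(name): name is "scene" or "side" or "wrist"; returns the picture (400x640x3 uint8, red, green, blue); there is no depth.
- env.camera_model(name): a dict with "fx", "fy", "cx", "cy" (pixels), "camera_from_world" (4x4, takes a point from world to camera coordinates). Camera axes: x right, y up, looking along -z (the intrinsics and any distortion apply to the point x, -y, -z); pixel columns grow to the right and rows downward; lengths in mm; the calibration is good to about 2 mm. A picture is of the moment at which its call begins: read the wrist's pose just before it. camera_model takes no time and is no camera call; for the wrist camera it gives the pose at the moment of the call.
- env.job_done(): hands the job in; it is judged then, once.
The state is a dict: "time_s": time; "qpos": joint angles; "qvel": joint speeds; "effort": joint torques, N m; "ee_pos": TCP position; "ee_rot": TCP orientation; "force": force on the tool from outside, world axes, zero at the start; "torque": the same for the moment, N m; "gripper_width": finger opening in mm; "gripper_force": force on a finger pad.
Only numpy, scipy, OpenCV 4.12 (cv2) and the standard library are available. Lean on these libraries where they do the work, as an engineer would, in place of code of your own. Each camera call takes 0.05 s, during which the arm holds its last target. There are 200 camera calls.

## Working session

There is one attempt and no reset: what is moved stays moved. The work goes in short steps, Python scripts to look and compute and a shell command to move; the robot and the scene stay as the last step left them, time stands still between calls to the robot, and variables do not carry over. Pictures are saved under pics/ and viewed, at most 10 in all, crops included, and the job is handed in when it is done.

```bash
mkdir -p pics; python3 - <<'E'
from workcell import env
import cv2,numpy as np
print(env.state())
for n in("scene","side","wrist"):
    m=env.camera_model(n);print(n,{k:(np.round(v,3).tolist()) for k,v in m.items()})
    cv2.imwrite(f"pics/{n}0.png",env.grab_frame(n)[:,:,::-1])
E
```

```text
{'time_s': 0.0, 'qpos': array([-1.14562197e+00,  1.83516662e+01,  8.97067949e+01, -1.23125496e-03,
        7.20419234e+01, -1.14660318e+00]), 'qvel': array([ 0.06584482, -0.04069139,  0.07366368,  0.03222276,  0.04343387,
       -0.0475156 ]), 'effort': array([-5.01459035e-04, -4.12465632e+01, -2.31973493e+01,  7.28826877e-02,
        4.58198413e-02, -1.41870069e-04]), 'ee_pos': array([5.74448668e+02, 7.26015089e-03, 1.83017425e+02]), 'ee_rot': array([-1.79899612e+02, -8.38389935e-04,  9.00013611e+01]), 'force': array([ 0.13503924, -0.15956623, -0.42980856]), 'torque': array([-0.02917892,  0.00011107, -0.0089157 ]), 'gripper_force': 0.0, 'gripper_width': 90.7977805143443}
scene {'fx': 431.92, 'fy': 431.92, 'cx': 322.427, 'cy': 197.21, 'camera_from_world': [[-0.786, -0.618, -0.011, 481.304], [0.236, -0.316, 0.919, -219.985], [-0.571, 0.72, 0.395, -690.811], [0.0, 0.0, 0.0, 1.0]]}
side {'fx': 469.072, 'fy': 469.072, 'cx': 313.284, 'cy': 201.849, 'camera_from_world': [[-0.898, 0.44, 0.005, 422.776], [-0.309, -0.638, 0.705, 126.559], [0.313, 0.632, 0.709, -1243.908], [0.0, 0.0, 0.0, 1.0]]}
wrist {'fx': 286.648, 'fy': 286.648, 'cx': 321.749, 'cy': 196.399, 'camera_from_world': [[1.0, 0.0, -0.001, -575.413], [-0.001, 0.962, -0.273, 31.334], [0.001, 0.273, 0.962, -392.773], [0.0, 0.0, 0.0, 1.0]]}
```

View pics/scene0.png

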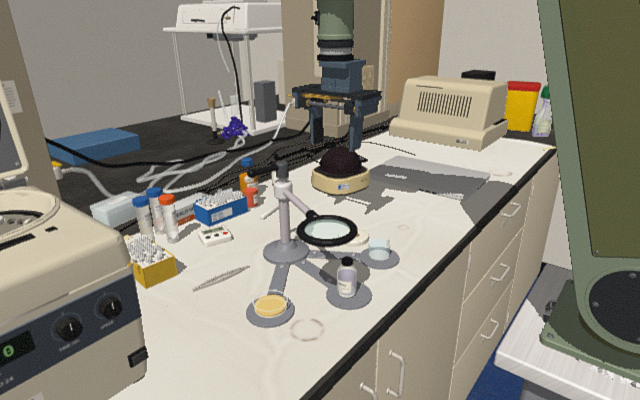

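View pics/side0.png

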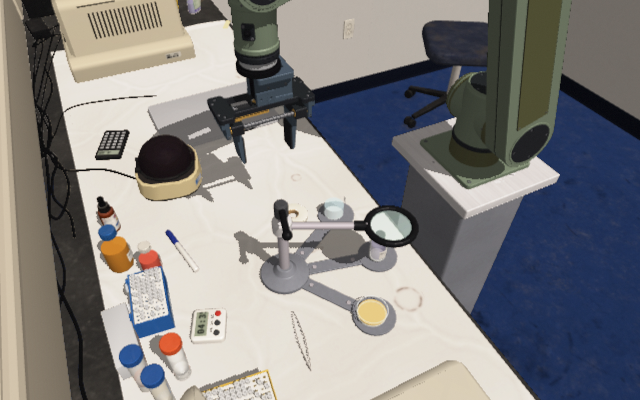

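View pics/wrist0.png

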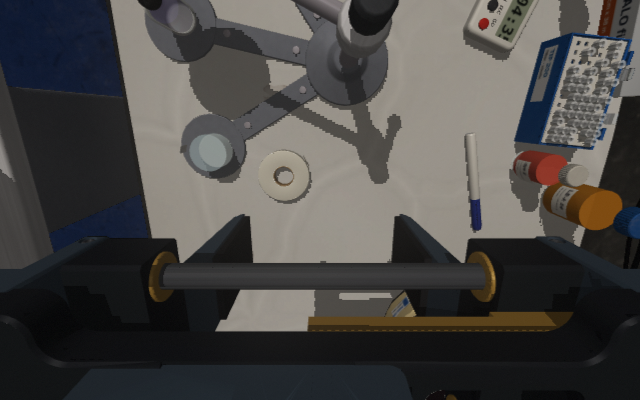

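Petri dish (yellow) is on the left pad: scene (270,306), side (372,312). The lens ring is at scene (327,230), side (390,226), near the bottle's middle pad. The lever and hub are black, at side (283,215), and the tape is at wrist (284,175). Next I'll segment these and triangulate.

```bash
cat > h.py <<'E'
from workcell import env
import cv2,numpy as np
def ray(m,uv):
    T=m["camera_from_world"];R,t=T[:3,:3],T[:3,3]
    d=np.array([(uv[0]-m["cx"])/m["fx"],-(uv[1]-m["cy"])/m["fy"],-1.])
    d=R.T@d;return -R.T@t,d/np.linalg.norm(d)
def plane(m,uv,z):
    o,d=ray(m,uv);return o+d*(z-o[2])/d[2]
def tri(obs):
    A=np.zeros((3,3));b=np.zeros(3);L=[]
    for m,uv in obs:
        o,d=ray(m,uv);P=np.eye(3)-np.outer(d,d);A+=P;b+=P@o;L.append((o,P))
    x=np.linalg.solve(A,b);return x,[float(np.linalg.norm(P@(x-o))) for o,P in L]
def proj(m,p):
    c=m["camera_from_world"]@np.r_[p,1];return np.array([m["cx"]+m["fx"]*c[0]/-c[2],m["cy"]-m["fy"]*c[1]/-c[2]])
E
python3 - <<'E'
from h import *
M={n:env.camera_model(n) for n in("scene","side","wrist")}
I={n:cv2.imread(f"pics/{n}0.png") for n in M}
roi={"scene":(240,285,300,330),"side":(345,290,400,335)}
roil={"scene":(290,205,365,255),"side":(358,200,425,250)}
def comp(mask,r):
    x0,y0,x1,y1=r;c=mask[y0:y1,x0:x1].astype(np.uint8)
    cs,_=cv2.findContours(c,cv2.RETR_EXTERNAL,cv2.CHAIN_APPROX_NONE)
    k=max(cs,key=cv2.contourArea);return k+np.array([x0,y0])
P=[];L=[]
for n in roi:
    hsv=cv2.cvtColor(I[n],cv2.COLOR_BGR2HSV)
    k=comp((hsv[...,1]>80)&(hsv[...,2]>90),roi[n]);e=cv2.fitEllipse(k);print(n,"petri",e,plane(M[n],e[0],14).round(1))
    P.append((M[n],e[0]))
    k=comp(hsv[...,2]<50,roil[n]);h=cv2.convexHull(k);e=cv2.fitEllipse(h);print(n,"lens",e,plane(M[n],e[0],150).round(1));L.append((M[n],e[0]))
print(tri(P),tri(L))
a=cv2.resize(I["scene"][145:345,230:410],None,fx=2.2,fy=2.2,interpolation=2)
b=cv2.resize(I["side"][190:340,230:430],None,fx=2,fy=2,interpolation=2)
b=cv2.copyMakeBorder(b,0,a.shape[0]-b.shape[0],0,0,0)
cv2.imwrite("pics/crop.png",np.hstack([a,b]));print(a.shape,b.shape)
E
```

```text
scene petri ((270.0121154785156, 305.17315673828125), (20.957252502441406, 29.94332504272461), 82.24034881591797) [490.2 301.9  14. ]
scene lens ((324.7339172363281, 228.47958374023438), (35.116024017333984, 60.69271469116211), 97.2671890258789) [429.1 224.1 150. ]
side petri ((371.74639892578125, 310.5349426269531), (21.37308120727539, 27.02531623840332), 100.71722412109375) [493.4 298.5  14. ]
side lens ((388.2733459472656, 224.41676330566406), (43.39817428588867, 71.04240417480469), 118.00709533691406) [426.9 222.6 150. ]
(array([492.84718769, 298.31189253,  11.49600023]), [0.98563608747939, 0.9856360874794086]) (array([428.19250864, 224.40844111, 151.12438686]), [0.8504519762477861, 0.8504519762477523])
(440, 396, 3) (440, 400, 3)
```

View pics/crop.png

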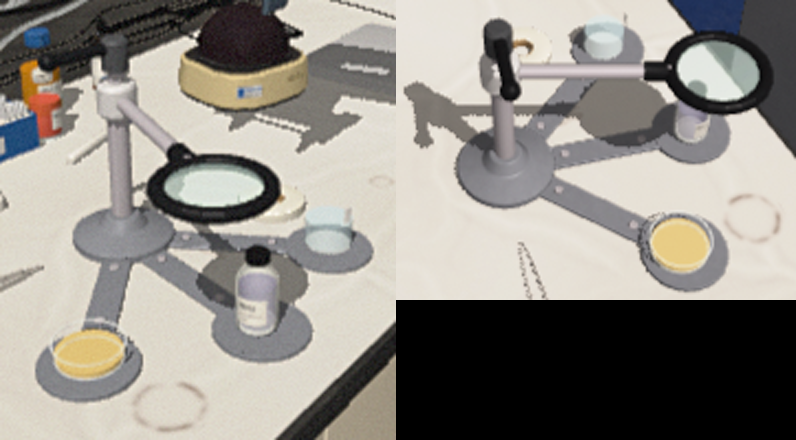

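```bash
python3 - <<'E'
from h import *
M={n:env.camera_model(n) for n in("scene","side","wrist")}
pr=lambda s,x:print(s,np.round(x,1))
pr("hub s",plane(M["scene"],(282.3,162.3),209));pr("hub d",plane(M["side"],(280.5,202.5),209))
print("ball",tri([(M["scene"],(250.9,173.2)),(M["side"],(287,235))]))
pr("pad petri",plane(M["scene"],(270.5,310.5),6));pr("pad petri d",plane(M["side"],(374,315),6))
pr("pad bottle d",plane(M["side"],(378.5,257),6));pr("pad bottle s",plane(M["scene"],(230+262/2.2,145+331/2.2),6))
pr("pad beaker s",plane(M["scene"],(230+328/2.2,145+246/2.2),6));
pr("wrist pad beaker",plane(M["wrist"],(213,147),6));pr("wrist foot",plane(M["wrist"],(347,62),6));pr("tape",plane(M["wrist"],(284,175),12))
pr("foot s",plane(M["scene"],(230+123/2.2,145+238/2.2),6));pr("foot d",plane(M["side"],(230+(504-396)/2,190+166/2),6))
# lens glass
for n,r in(("scene",(290,205,365,255)),("side",(358,200,425,250))):
    I=cv2.imread(f"pics/{n}0.png");x0,y0,x1,y1=r;v=cv2.cvtColor(I,cv2.COLOR_BGR2HSV)[y0:y1,x0:x1,2]
    cs,h=cv2.findContours((v<60).astype(np.uint8),cv2.RETR_CCOMP,cv2.CHAIN_APPROX_NONE)
    k=max([c for c,hh in zip(cs,h[0]) if hh[3]>=0],key=cv2.contourArea);e=cv2.fitEllipse(k)
    print(n,e);pr("",plane(M[n],np.array(e[0])+[x0,y0],150))
E
```

```text
hub s [598.3 141.4 209. ]
hub d [603.6 139.  209. ]
ball (array([620.77397619, 205.02470267, 199.99262008]), [0.08166703364331346, 0.08166703364337437])
pad petri [486.9 304.7   6. ]
pad petri d [491.4 304.8   6. ]
pad bottle d [410.  189.3   6. ]
pad bottle s [403.5 187.    6. ]
pad beaker s [430.4  38.6   6. ]
wrist pad beaker [432.7  36.9   6. ]
wrist foot [606.2 139.3   6. ]
tape [525.4   0.7  12. ]
foot s [596.7 145.9   6. ]
foot d [606.2 140.1   6. ]
scene ((36.70061492919922, 23.564294815063477), (22.88120460510254, 46.662296295166016), 89.78981018066406)
 [426.3 222.4 150. ]
side ((32.5426025390625, 25.121461868286133), (31.39496421813965, 43.216678619384766), 102.18946075439453)
 [424.1 225.9 150. ]
```

Measurements agree: the pad chord is 273 mm against an expected 272.7. That puts the axis at about (603,140.5), the lens at bearing 25.4° and the dish at 55°. The lever ball sits 67 mm from the axis at z 200. First move: shut the fingers, go to the right of the bar, and spin 55° so the flat is parallel to the bar at the end of the push.

```bash
python3 -m jog '{"jaw":[0,0,0,0,0,0,0,0,0,0],"slide":[[0,-0.54,0],[0.95,-0.54,0],[0.95,-0.54,0],[0.95,-0.54,0],[0.95,-0.54,0],[0.95,0,0],[0,0,0],[0,0,0],[0,0,0],[0,0,0]],"spin":[0,0,0,0,0,0,1,1,1,1]}' 10
python3 -m jog '{"jaw":[0,0,0,0,0,0,0],"slide":[[0,0,0],[0,0,0],[0,0,0],[0,0,0.5],[0,0,0.5],[0,0,0.3],[0,0,0]],"spin":[1,1,0.875,0,0,0,0]}'
```

```text
time_s: 1.15
ee_pos: [493.7, 142.6, 183.6]
ee_rot: [-180.0, 0.0, 57.7]
force: [-0.2, 0.3, -0.3]
gripper_width: 14.0
gripper_force: 0.0
time_s: 1.85
ee_pos: [492.9, 142.2, 143.5]
ee_rot: [-179.9, 0.2, 35.0]
force: [-0.9, 0.6, 0.1]
gripper_width: 0.7
gripper_force: 0.0
```

```bash
python3 -m jog '{"jaw":[0,0,0,0,0,0,0,0,0,0],"slide":[[0.1,-0.05,0],[0.1,-0.05,0],[0.1,-0.05,0],[0.1,-0.05,0],[0.1,-0.05,0],[0.1,-0.05,0],[0.1,-0.05,0],[0.1,-0.05,0],[0.1,-0.05,0],[0.1,-0.05,0]],"spin":[0,0,0,0,0,0,0,0,0,0]}'
python3 -m jog '{"jaw":[0,0,0,0,0,0,0,0,0,0],"slide":[[0.1,-0.06,0],[0.1,-0.06,0],[0.1,-0.06,0],[0.1,-0.06,0],[0.1,-0.06,0],[0.1,-0.06,0],[0.08,-0.06,0],[0.06,-0.04,0],[0.04,-0.02,0],[0,0,0]],"spin":[0,0,0,0,0,0,0,0,0,0]}'
python3 - <<'E'
from h import *
for n in("scene","side"):
    I=env.grab_frame(n)[:,:,::-1];cv2.imwrite(f"pics/{n}1.png",I)
a=cv2.imread("pics/scene1.png")[100:350,200:480];b=cv2.imread("pics/side1.png")[100:350,220:460]
cv2.imwrite("pics/c1.png",cv2.resize(np.hstack([a,b]),None,fx=1.53,fy=1.53))
E
```

```text
time_s: 2.85
ee_pos: [510.1, 172.2, 144.8]
ee_rot: [180.0, 0.0, 35.0]
force: [0.3, -0.6, -1.1]
gripper_width: 0.2
gripper_force: 0.0
time_s: 3.85
ee_pos: [520.9, 197.3, 144.9]
ee_rot: [180.0, -0.0, 35.0]
force: [-0.3, -0.2, 0.2]
gripper_width: 0.5
gripper_force: 0.0
```

View pics/c1.png

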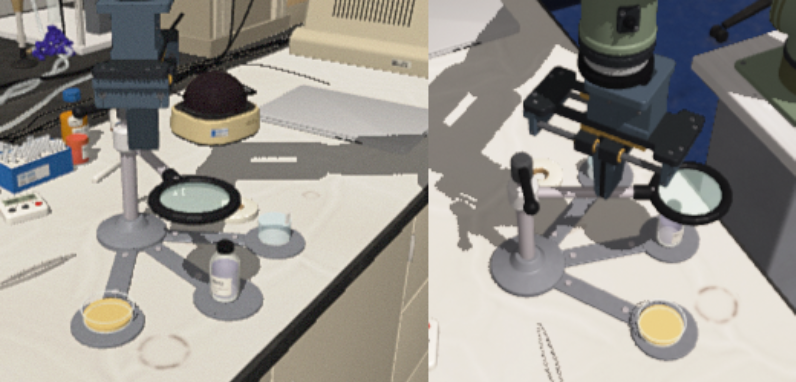

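```bash
cat >> h.py <<'E'
def lens(I,r,T=60):
    x0,y0,x1,y1=r;v=I[y0:y1,x0:x1].max(2)
    cs,h=cv2.findContours((v<T).astype(np.uint8),cv2.RETR_CCOMP,cv2.CHAIN_APPROX_NONE)
    k=max([c for c,hh in zip(cs,h[0]) if hh[3]>=0],key=cv2.contourArea);e=cv2.fitEllipse(k)
    return np.array(e[0])+[x0,y0],e[1]
E
python3 - <<'E'
from h import *
for n,r in(("scene",(285,200,365,260)),("side",(355,195,430,255))):
    I=cv2.imread(f"pics/{n}1.png");m=env.camera_model(n);c,s=lens(I,r);print(n,c,s,plane(m,c,150).round(1),"tcp px",proj(m,env.state()["ee_pos"]))
s=cv2.imread("pics/side1.png")[180:260,270:440];t=cv2.imread("pics/scene1.png")[130:260,260:400]
s=cv2.resize(s,(680,320),interpolation=2);t=cv2.resize(t,(300,280),interpolation=2)
o=np.zeros((600,680,3),np.uint8);o[:320]=s;o[320:,:300]=t;cv2.imwrite("pics/z1.png",o)
E
```

```text
scene [326.78398132 228.36360931] (22.41616439819336, 46.86954879760742) [426.7 221.8 150. ] tcp px [294.17771878 211.61000487]
side [377.84848595 199.25761127] (3.608055591583252, 4.5995097160339355) [409.6 158.1 150. ] tcp px [336.58603839 233.68215117]
```

View pics/z1.png

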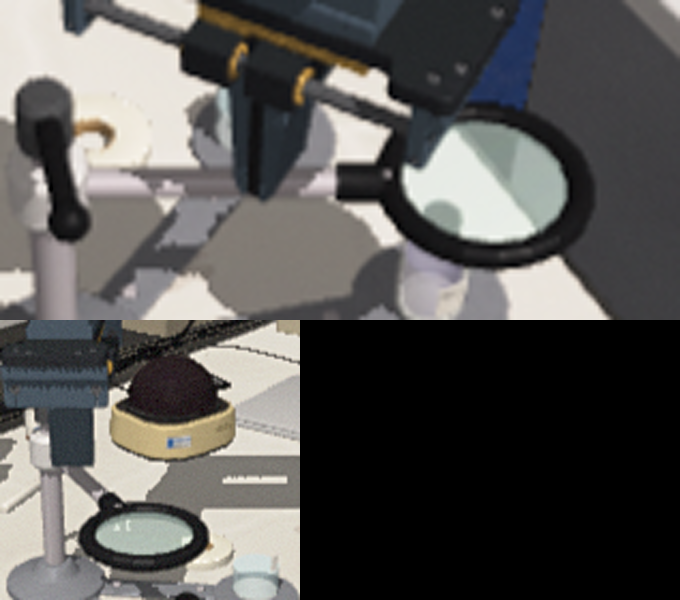

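```bash
python3 - <<'E'
from h import *
a,b=env.camera_model("scene"),env.camera_model("side")
print(env.state()["ee_pos"],env.state()["force"],tri([(a,(292.7,197.5)),(b,(335.5,229))]))
print(plane(a,(292.7,197.5),145),plane(b,(335.5,229),145))
for n,m in(("scene",a),("side",b)):
    for ax in(14,-14):
        for ay in(14,-14):
            p=env.state()["ee_pos"]+ax*np.array([.819,.574,0])+ay*np.array([.574,-.819,0]);print(n,ax,ay,proj(m,p).round(0))
    for r in(30,60,100,130):print("bar",r,proj(m,np.array([603-.903*r,140.5+.43*r,150])).round(0))
E
```

```text
[520.86685902 197.14744349 144.85490173] [-0.77531164  0.40258431 -0.22469607] (array([525.35010069, 199.29126513, 168.83864078]), [4.494898452534922, 4.49489845253485])
[566.40189899 150.19654739 145.        ] [517.3704834  186.35632953 145.        ]
scene 14 14 [288. 208.]
scene 14 -14 [286. 215.]
scene -14 14 [303. 209.]
scene -14 -14 [301. 215.]
bar 30 [288. 195.]
bar 60 [294. 200.]
bar 100 [302. 208.]
bar 130 [309. 214.]
side 14 14 [326. 236.]
side 14 -14 [340. 242.]
side -14 14 [333. 226.]
side -14 -14 [347. 231.]
bar 30 [299. 226.]
bar 60 [315. 225.]
bar 100 [337. 225.]
bar 130 [353. 225.]
```

```bash
python3 - <<'E'
from h import *
a,b=env.camera_model("scene"),env.camera_model("side")
for x in(575-52,575+52):
  for z in(184,204):
    print(x,z,"scene",proj(a,[x,0,z]).round(),"side",proj(b,[x,0,z]).round())
o=np.hstack([cv2.imread("pics/side0.png")[90:170,200:330],cv2.imread("pics/scene0.png")[75:155,280:400]])
cv2.imwrite("pics/z0.png",cv2.resize(o,None,fx=3.2,fy=3.2,interpolation=2))
E
```

```text
523 184 scene [354. 163.] side [291. 155.]
523 204 scene [355. 154.] side [290. 147.]
627 184 scene [316. 154.] side [242. 170.]
627 204 scene [316. 146.] side [241. 162.]
```

View pics/z0.png

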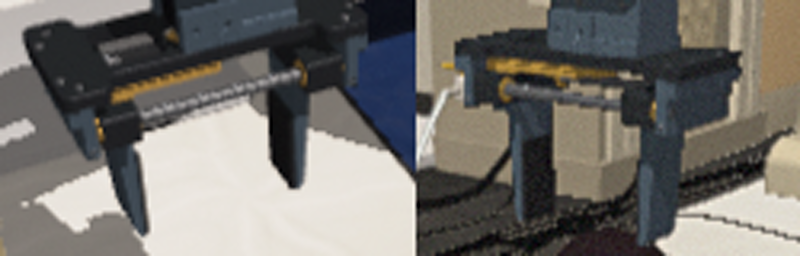

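The real fingertips sit about 22 mm above the reported TCP. Both tips in the start pictures and the triangulated tip now (z about 167) show this, so the finger passed over the bar without touching it. I'll go back, drop 25 mm more, and push again.

```bash
python3 -m jog '{"jaw":[0,0,0,0,0,0,0,0],"slide":[[-0.6,0.3,0],[-0.6,0.3,0],[-0.6,0.3,0],[0,0.03,0],[0,0,0.4],[0,0,0.4],[0,0,0],[0,0,0]],"spin":[0,0,0,0,0,0,0,0]}'
python3 -m jog '{"jaw":[0,0,0,0,0,0,0,0,0,0],"slide":[[0.1,-0.05,0],[0.1,-0.05,0],[0.1,-0.05,0],[0.1,-0.05,0],[0.1,-0.05,0],[0.1,-0.05,0],[0.1,-0.05,0],[0.1,-0.05,0],[0.1,-0.05,0],[0,0,0]],"spin":[0,0,0,0,0,0,0,0,0,0]}'
python3 - <<'E'
from h import *
for n,r in(("scene",(255,200,365,280)),("side",(355,195,430,290))):
    I=env.grab_frame(n)[:,:,::-1];cv2.imwrite(f"pics/{n}2.png",I);m=env.camera_model(n);c,s=lens(I,r,60 if n=="scene" else 45);print(n,c,s,plane(m,c,150).round(1))
E
```

```text
time_s: 4.75
ee_pos: [492.5, 143.8, 120.0]
ee_rot: [-180.0, 0.1, 35.0]
force: [-0.2, -1.0, 0.5]
gripper_width: 0.2
gripper_force: 0.0
time_s: 5.75
ee_pos: [507.2, 170.4, 120.8]
ee_rot: [-180.0, -0.0, 35.0]
force: [-1.2, -0.9, -0.2]
gripper_width: 1.1
gripper_force: 0.3
scene [314.00743103 231.02401352] (23.075315475463867, 47.09415054321289) [437.6 241.8 150. ]
side [391.31797028 234.50029755] (32.68095779418945, 44.34416961669922) [435.2 245.8 150. ]
```

```bash
python3 -m jog '{"jaw":[0,0,0,0,0,0,0,0,0,0],"slide":[[0.1,-0.06,0],[0.12,-0.06,0],[0.12,-0.06,0],[0.12,-0.06,0],[0.12,-0.06,0],[0.12,-0.06,0],[0.12,-0.06,0],[0.1,-0.06,0],[0.06,-0.03,0],[0,0,0]],"spin":[0,0,0,0,0,0,0,0,0,0]}'
cat > m.py <<'E'
import sys
from h import *
k=sys.argv[1];ax=np.array([603,140.5])
for n,r in(("scene",(235,200,365,310)),("side",(355,195,430,310))):
    I=env.grab_frame(n)[:,:,::-1];cv2.imwrite(f"pics/{n}{k}.png",I);m=env.camera_model(n)
    c,s=lens(I,r,60 if n=="scene" else 45);p=plane(m,c,150)[:2];d=p-ax;q=np.array({"scene":[490.2,301.9],"side":[493.4,298.5]}[n])
    print(n,c,s,p.round(1),"ang",np.degrees(np.arctan2(d[1],-d[0])).round(1),"dish-lens",(q-p).round(1))
E
python3 m.py 3
```

```text
time_s: 6.85
ee_pos: [522.5, 199.9, 120.8]
ee_rot: [-180.0, -0.0, 35.0]
force: [0.6, -1.1, -0.2]
gripper_width: 0.3
gripper_force: 0.2
scene [274.18335342 234.82143021] (23.423526763916016, 48.52425765991211) [480.7 290.7] ang 50.8 dish-lens [ 9.5 11.2]
side [385.59145355 262.21633911] (36.29995346069336, 46.66290283203125) [478.1 294.4] ang 51.0 dish-lens [15.3  4.1]
```

```bash
python3 -m jog '{"jaw":[0,0,0,0,0,0],"slide":[[0.06,0,0],[0.06,-0.01,0],[0.06,-0.01,0],[0.05,0,0],[0,0,0],[0,0,0]],"spin":[0,0,0,0,0,0]}'; python3 m.py 4
```

```text
time_s: 7.55
ee_pos: [527.8, 204.0, 120.9]
ee_rot: [180.0, -0.0, 35.0]
force: [-0.1, 0.8, -0.1]
gripper_width: 0.6
gripper_force: 0.3
scene [265.94735336 234.85292053] (23.63492202758789, 48.37309265136719) [491.2 298.8] ang 54.8 dish-lens [-1.   3.1]
side [382.80237007 267.76387787] (37.01304626464844, 47.20897674560547) [488.7 302.4] ang 54.8 dish-lens [ 4.7 -3.9]
```

Lens is within about 4 mm of the dish. Next I'll retract and work out the lever arc. The tool's +y face is suitable at the present orientation.

```bash
python3 -m jog '{"jaw":[0,0,0,0,0,0,0,0],"slide":[[-0.2,0,0],[-0.5,0,0],[-0.6,0,0],[0,0,-0.5],[0,0,-0.5],[0,0,-0.5],[0,0,0],[0,0,0]],"spin":[0,0,0,0,0,0,0,0]}'
python3 m.py 5
python3 - <<'E'
from h import *
ax=np.array([603,140.5]);X=np.array([.819,.574]);Y=np.array([.574,-.819])
p=env.state()["ee_pos"];print(p,env.state()["qpos"].round(0));q=p[:2]
for ph,ex in((15.4,16),(15.4,0),(30,0),(45,0),(60,0),(75,0),(85,0),(93,0)):
    a=np.radians(ph);m=np.radians(ph-55);b=np.array([np.sin(a),np.cos(a)]);t=np.array([np.cos(a),-np.sin(a)])
    w=ax+45*b-(6+13.5*abs(np.cos(m))+16*abs(np.sin(m))+ex)*t
    print(ph,w.round(1),"d/30",((w-q)@X/30).round(2),((w-q)@Y/30).round(2));q=w
E
```

```text
time_s: 8.45
ee_pos: [495.6, 181.2, 165.8]
ee_rot: [180.0, -0.0, 35.0]
force: [0.1, -0.2, -0.6]
gripper_width: 0.5
gripper_force: 0.0
scene [265.9627037 234.8699646] (23.725318908691406, 48.16535186767578) [491.2 298.8] ang 54.8 dish-lens [-1.   3.1]
side [382.80134392 267.68563843] (36.805931091308594, 47.2856559753418) [488.6 302.2] ang 54.7 dish-lens [ 4.8 -3.7]
[495.09449995 181.12840403 164.97726455] [19. 15. 97. -0. 68. 74.]
15.4 [573.9 195.2] d/30 2.42 1.12
15.4 [589.3 190.9] d/30 0.34 0.41
30 [603.9 192. ] d/30 0.42 0.25
45 [619.2 187.9] d/30 0.34 0.4
60 [631.5 181.1] d/30 0.21 0.42
75 [640.2 175.5] d/30 0.13 0.32
85 [645.6 170. ] d/30 0.04 0.25
93 [649.3 164.6] d/30 -0.0 0.22
```

```bash
python3 -m jog '{"jaw":[0,0,0,0,0,0,0,0,0,0],"slide":[[0.6,0.28,0],[0.6,0.28,0],[0.6,0.28,0],[0.6,0.28,0],[0.07,0.08,0],[0.07,0.08,0],[0.07,0.08,0],[0.07,0.08,0],[0.06,0.09,0],[0,0,0]],"spin":[0,0,0,0,0,0,0,0,0,0]}'
python3 -m jog '{"jaw":[0,0,0,0,0,0,0,0,0,0],"slide":[[0.11,0.06,0],[0.11,0.06,0],[0.1,0.06,0],[0.1,0.07,0],[0.09,0.1,0],[0.09,0.1,0],[0.08,0.1,0],[0.08,0.1,0],[0,0,0],[0,0,0]],"spin":[0,0,0,0,0,0,0,0,0,0]}'
python3 m.py 6; python3 - <<'E'
import cv2,numpy as np
o=np.hstack([cv2.imread("pics/side6.png")[130:330,220:420],cv2.imread("pics/scene6.png")[110:310,220:420]])
cv2.imwrite("pics/c6.png",cv2.resize(o,None,fx=2,fy=2,interpolation=2))
E
```

```text
time_s: 9.55
ee_pos: [589.5, 190.7, 166.0]
ee_rot: [180.0, -0.0, 35.0]
force: [-0.5, 0.4, -0.1]
gripper_width: 1.0
gripper_force: 0.0
time_s: 10.55
ee_pos: [619.6, 188.0, 165.8]
ee_rot: [180.0, -0.0, 35.0]
force: [-0.6, -0.1, -0.4]
gripper_width: 0.2
gripper_force: 0.2
scene [265.87905502 234.87694168] (23.57828140258789, 48.17887496948242) [491.2 298.9] ang 54.8 dish-lens [-1.  3.]
side [382.8206749  267.78140259] (37.20722961425781, 47.144657135009766) [488.7 302.4] ang 54.8 dish-lens [ 4.7 -3.9]
```

View pics/c6.png

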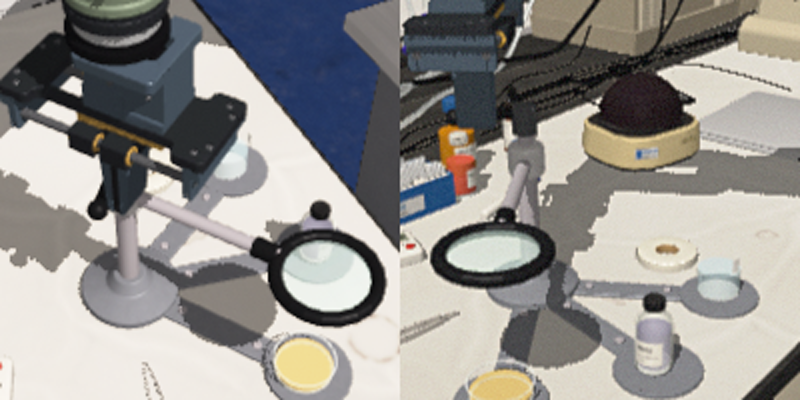

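The lever is turning (its ball is now at side (268,234)) and the lens has not moved. I'll continue round the arc.

```bash
python3 -m jog '{"jaw":[0,0,0,0,0,0,0,0,0,0],"slide":[[0.07,0.1,0],[0.07,0.1,0],[0.05,0.11,0],[0.05,0.11,0],[0.04,0.1,0],[0.04,0.1,0],[0.04,0.1,0],[0.02,0.09,0],[0.01,0.09,0],[0,0,0]],"spin":[0,0,0,0,0,0,0,0,0,0]}'
python3 -m jog '{"jaw":[0,0,0,0,0,0],"slide":[[0.01,0.06,0],[0.01,0.06,0],[0,0.06,0],[0,0.06,0],[0,0.06,0],[0,0,0]],"spin":[0,0,0,0,0,0]}'
python3 m.py 7; python3 - <<'E'
from h import *
I=cv2.imread("pics/side7.png");b=env.camera_model("side");print(plane(b,(268.5,234),200))
for ph in(81.4,93,98.6):
    a=np.radians(ph);print(ph,proj(b,[603+68*np.sin(a),140.5+68*np.cos(a),200]))
cv2.imwrite("pics/c7.png",cv2.resize(I[150:300,200:340],None,fx=4,fy=4,interpolation=2))
E
```

```text
time_s: 11.65
ee_pos: [644.7, 172.5, 165.9]
ee_rot: [180.0, -0.0, 35.0]
force: [-0.7, 0.2, -0.0]
gripper_width: 0.2
gripper_force: 0.6
time_s: 12.25
ee_pos: [650.3, 165.4, 165.9]
ee_rot: [180.0, -0.0, 35.0]
force: [-0.6, 1.3, 0.5]
gripper_width: 0.6
gripper_force: 0.6
scene [265.86572075 234.90728378] (23.572011947631836, 48.166648864746094) [491.2 299. ] ang 54.8 dish-lens [-1.   2.9]
side [382.8206749  267.78140259] (37.20722961425781, 47.144657135009766) [488.7 302.4] ang 54.8 dish-lens [ 4.7 -3.9]
[647.5830389 189.7190996 200.       ]
81.4 [247.40546933 222.74479839]
93 [244.23032729 217.5455076 ]
98.6 [243.26972788 214.89784793]
```

View pics/c7.png

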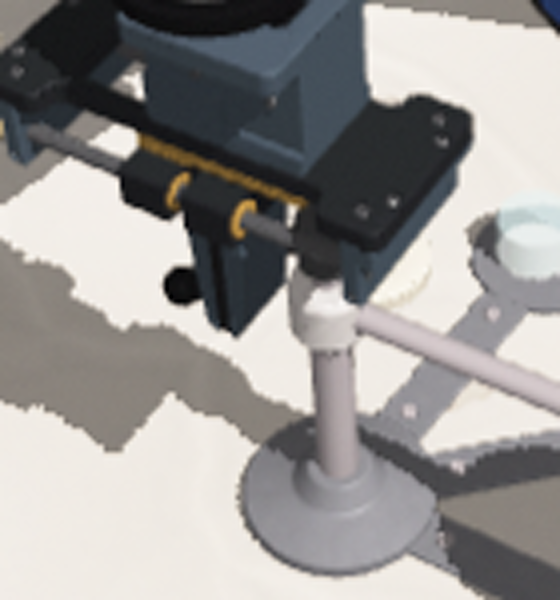

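```bash
python3 -m jog '{"jaw":[0,0,0,0,0,0],"slide":[[-0.03,0.05,0],[-0.03,0.05,0],[-0.03,0.05,0],[-0.03,0.05,0],[0,0,0],[0,0,0]],"spin":[0,0,0,0,0,0]}'
cat > b.py <<'E'
from h import *
I=env.grab_frame("side")[195:240,230:254];b=env.camera_model("side")
cs,_=cv2.findContours((I.max(2)<45).astype(np.uint8),0,1)
for c in cs:
    if cv2.contourArea(c)>15:
        u=cv2.minEnclosingCircle(c);p=plane(b,np.array(u[0])+[230,195],200);d=p[:2]-[603,140.5];print(u,p.round(1),np.hypot(*d),np.degrees(np.arctan2(*d)))
E
python3 b.py
```

```text
time_s: 12.95
ee_pos: [650.7, 158.4, 166.0]
ee_rot: [180.0, -0.0, 35.0]
force: [-0.6, 0.4, 0.3]
gripper_width: 0.5
gripper_force: 0.6
((13.0, 21.0), 4.472236156463623) [671.6 132.6 200. ] 69.00779060179308 96.58255693194756
((18.0, 17.0), 16.763153076171875) [660.5 127.4 200. ] 58.939590286098856 102.85393509584107
((5.0, 3.0), 5.831051826477051) [669.2  84.7 200. ] 86.57268443193465 130.1094028982308
```

```bash
python3 -m jog '{"jaw":[0,0,0,0,0,0,0,0,0,0],"slide":[[0.08,-0.12,0],[0.2,-0.28,0],[0.2,-0.28,0],[0,0,-0.7],[0,0,-0.9],[0,0,-0.9],[0,0,-0.9],[0,0,0],[0,0,0],[0,0,0]],"spin":[0,0,0,0,0,0,0,0,0,0]}'
python3 m.py 8; python3 b.py; python3 - <<'E'
import cv2,numpy as np
o=np.hstack([cv2.imread("pics/side8.png")[150:350,220:420],cv2.imread("pics/scene8.png")[140:340,220:420]])
cv2.imwrite("pics/c8.png",cv2.resize(o,None,fx=2,fy=2,interpolation=2))
E
```

```text
time_s: 14.0
ee_pos: [649.8, 183.9, 266.1]
ee_rot: [-179.9, 0.2, 35.0]
force: [-0.8, 0.5, 0.5]
gripper_width: 0.5
gripper_force: 0.0
scene [266.08825684 234.77108383] (23.69135856628418, 48.27359390258789) [491.2 298.5] ang 54.7 dish-lens [-1.   3.4]
side [382.81429291 267.79508972] (37.16462707519531, 47.16231918334961) [488.7 302.4] ang 54.8 dish-lens [ 4.7 -3.9]
((16.0, 19.5), 7.826338291168213) [665.7 131.5 200. ] 63.31132960928995 98.17653252096784
```

View pics/c8.png

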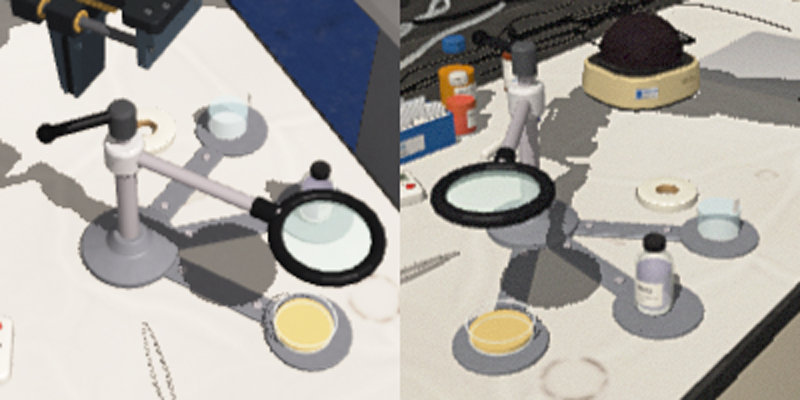

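The lever points back at about 97° (about 1.46 rad), the lens is over the dish, nothing else has moved, and the gripper is clear.

```bash
python3 -c "
from workcell import env
print(env.job_done())"
```

```text
the job is handed in; nothing more can be done
None
```

I handed the job in, without a verdict shown: the lens rests about 4 mm from the dish centre, the clamp lever measures about 1.46 rad (locked above 1.2, stop at 1.5), and the last pictures show the other objects where they were and the gripper clear.

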